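# Fetch the tea light from under the jars

### The job

Take the tea light out of the glass-lidded wooden box and set it down into the socket of the candle holder, sitting flat; leave the roll of tape where it lies in the box. The three jars that stand on the lid are in the way: first set them all down upright to the side on the worktop, and never tip one over. At the end the lid is shut again and each jar stands back upright on it, in its own old place.

Things in the scene. Friction and masses are not known exactly. Their poses are not given: they have to be found in the camera images.
- box: Dark wooden box, fixed on the worktop, 160 mm deep (x), 290 mm wide (y), 52 mm high without its lid; walls and floor 8 mm thick (inner floor 8 mm above the worktop, 144 x 274 mm). Origin: centre of the underside; x points to the hinged side (away from the robot), y to the left, z up. The worktop between box and candle holder is bare, 160 mm or wider.
- lid (a joint): Hinge of the box lid, rad: 0 shut, grows as it opens up and away from the robot, stop at 1.9. Hinge line along the box's y at its x = +80, z = 52 mm. Flat wooden frame with a flush clear glass pane, 160 x 290 x 10 mm; shut, its top is 62 mm above the worktop. Stiff hinge: the lid stays at any angle; about 6 N at the knob lift it, 1 to 3 N shut it.
- lid_knob (a point): Centre of the grip of the brass knob on the lid's top, near the middle of its front edge: an upright round knob 18 to 20 mm across and 34 mm tall. This point lies on the knob's axis, 25 mm above the lid's top; shut, it is at x = -62 mm, y = 0, z = 87 mm in the box's frame. It turns with the lid, at radius 146 mm round the hinge.
- honey_jar: Squat glass jar with a dark lid, 61 mm across, 82 mm tall, 0.29 kg, standing on the lid. Origin: centre of the underside, z up.
- salt_shaker: Cream ceramic shaker with a black domed cap, 45 mm across at most, 78 mm tall, 0.11 kg, standing on the lid; grip it about 40 mm above its foot. Origin: centre of the underside, z up.
- spice_jar: Slim spice jar with a dark cap, 41 mm across, 105 mm tall, 0.11 kg, standing on the lid. Origin: centre of the underside, z up.
- tea_light: Tea light, a round candle in a thin cup, 38 mm across, 15 mm high, 20 g, lying on the inner floor of the box under the glass. Origin: centre of the underside, z up.
- tape_roll: Roll of tape lying flat in the box, 104 mm across, 25 mm high, with a hole. It stays where it is. Origin: centre of the underside.
- candle_holder: White ceramic candle holder, fixed: a saucer 104 mm across, rim 10 mm high, with a finger loop at +y; in its middle a round, slightly flared socket, 47 mm wide inside at its floor (9 mm up) and 52 mm at its rim (17 mm up). Origin: centre of the underside. Fixed behind: coffee maker (330 mm tall, from x = 0.68 m); right, a wall cabinet (from x = 0.65 m, 450 mm up).
Things that resemble listed ones, but are neither listed nor needed, are in the scene too. What is shaped like the honey_jar but red is not meant. Leave any green look-alike of the salt_shaker alone.

How it is judged:
On the way, in this order (a step that is already met when the one before it is completed fails the run):
1. all three jars stand upright and released on the worktop, off the box, with the lid still shut (height (world z) of each of honey_jar, salt_shaker, spice_jar below 0.03 m and angle between each of honey_jar, salt_shaker, spice_jar's own z axis and vertical below 0.1 rad and contact force between each of honey_jar, salt_shaker, spice_jar and the fingers below 0.01 N and value of joint lid below 0.1 rad), for 0.2 s.
2. the tea light sits in the socket of the candle holder (horizontal distance between tea_light and candle_holder below 0.008 m and z of tea_light in the frame of candle_holder below 0.0125 m and angle between tea_light's own z axis and vertical below 0.1 rad), for 0.2 s.
At the end, for the whole second after the job is handed in: Tea light seated flat in the socket (centre within 8 mm, under 3.5 mm off its floor, tilt under 0.1 rad); lid shut (under 0.04 rad); each jar upright on it within 15 mm of its old place (tilt under 0.1 rad); tape roll within 30 mm of where it lay; all released, at rest (all of step 2 and linear speed of each of tea_light, honey_jar, salt_shaker, spice_jar below 0.02 m/s and angular speed of each of tea_light, honey_jar, salt_shaker, spice_jar below 0.2 rad/s and contact force between each of tea_light, honey_jar, salt_shaker, spice_jar and the fingers below 0.01 N and value of joint lid below 0.04 rad and velocity of joint lid below 0.05 rad/s and distance of tape_roll from where it was at the start of the episode below 0.03 m and distance of each of honey_jar, salt_shaker, spice_jar from where it was at the start of the episode below 0.015 m and angle between each of honey_jar, salt_shaker, spice_jar's own z axis and vertical below 0.1 rad); the robot touches nothing.
It fails at once if a jar is tipped over (more than 0.6 rad) (angle between any of honey_jar, salt_shaker, spice_jar's own z axis and vertical above 0.6 rad).
It fails at once if the tape roll is moved more than 30 mm (distance of tape_roll from where it was at the start of the episode above 0.03 m).
It also fails if it takes over 149 s, if anything falls off the work surface, if the arm or the gripper's body presses on something with over 40 N, if the wrist force passes 120 N, or if a joint passes its speed limit or range.

### The arm

A 6-joint arm with a two-finger parallel gripper is mounted at the origin on a cart in front of the work surface, level with it; the furniture and walls round the work are solid. World frame = base frame: x ahead of the robot, y to its left, z up, the work surface at z = 0. Lengths are in m, angles in rad, forces in N, time in s.
With the tool pointing down it reaches from about 0.2 to 0.875 m from the base axis. Payload 3.4 kg.
Tool frame: the origin (TCP) lies between the finger pads; the fingertips stand 25 mm ahead of it and the grasp point (between the pads) lies 6 mm ahead of it (r.nose_length is the z of the fingertips in the tool frame, in m); z points along the fingers, x is the direction in which the jaws open and shut, and the axes are right-handed (so a half turn about z gives the same grasp; the last joint's range is limited). The gripper opens to 94 mm and grips with 3 to 60 N. Pads are 16 mm wide; open, the fingers measure 119 mm over their backs; the gripper's body (75 mm by 177 mm) begins 78 mm behind the grasp point.
Start: joints at [-1.446, 0.276, 1.505, -0, 1.361, -0.121], TCP at [0.14, -0.558, 0.23] pointing down, gripper open.
Joint ranges: [-2.89, 2.89], [-0.75, 2.08], [0.22, 2.7], [-1.18, 4.32], [0.11, 2.71], [-2.7, 2.7]. Speed limits (rad/s): [2.57, 2.57, 3.14, 3.14, 3.14, 3.14].

### API

Orientations are given as a unit quaternion [w, x, y, z].
In Python, from plant import r, gripper_to, inverse_kinematics, vision, models, telemetry gives the robot as it stands. Calls block until the motion is done:
- r.move_to(position, orientation): joint-space move of the TCP to a pose.
- r.move_l(position, rot=None, vel=0.15, guard=None): straight line of the TCP; rot=None keeps the orientation; vel is the mean speed in m/s. With guard (N) it stops when the force on the tool has changed by that much, and returns True; else False.
- r.movej(angles): joint-space move.
- gripper_to(opening, f_grip=None): finger opening in m; f_grip is the grip in N (None keeps the last); returns when the fingers have stopped.
- r.hold(seconds).
- inverse_kinematics(position, orientation): joint angles nearest the present ones, or None.
- vision.snapshot(name): name is "scene" or "top"; returns the picture (480x640x3 uint8, red, green, blue); there is no depth.
- vision.get_calibration(name): a dict with "fx", "fy", "cx", "cy" (pixels), "position" and "orientation" of the camera in the world. Camera axes: x right, y down, z forward; pixel columns grow to the right and rows downward; lengths in m; the calibration is good to about 2 mm. A picture is of the moment at which its call begins. get_calibration takes no time and is no camera call.
A pose or a line that the arm cannot do raises r.PlanningError and nothing moves.
- r.sign_off(): hands the job in, once; it reports no verdict.
Trained networks look in the newest picture that a camera, given by its name, has taken for a name from the list of things; names that differ only in an ending like _2 or _b are one class to them, and where a whole thing is asked for, a point or a joint stands for the part that bears it (a point fixed in the world has none). Each returns a list of dicts, best first, with "score" (0 to 1); they miss things now and then, are a little off and sometimes report something else, mostly with a low value. They report only what shows in the picture. A call takes as long as a camera call. They do not tell look-alikes from the thing itself.
- models.boxes_of(thing, camera): "at" ([x, y, z] in m, in world coordinates, good to about 4 mm: the middle of the surface that is visible of it).
- models.regions_of(thing, camera): "pixels" (480x640 bool, what is visible of it).
- models.mark_of(thing, camera): "at" ([x, y, z] in m, in world coordinates, good to about 4 mm: a listed point, or the origin of a listed thing).
Readings, each from a call of its own:
- telemetry.current_t(): time.
- telemetry.current_joints(): joint angles.
- telemetry.current_dq(): joint speeds.
- telemetry.current_joint_efforts(): joint torques, N m.
- telemetry.current_ee_pos(): TCP position.
- telemetry.current_tool_rot(): TCP orientation.
- telemetry.current_wrist_force(): force on the tool from outside, world axes, zero at the start.
- telemetry.current_torque(): the same for the moment, N m.
- telemetry.current_opening(): finger opening in m.
Only numpy, scipy, OpenCV 4.12 (cv2) and the standard library are available. Lean on these libraries where they do the work, as an engineer would, in place of code of your own. Each camera call takes 0.05 s, during which the arm holds its last target. There are 200 camera calls.

## Working session

There is one attempt and no reset: what is moved stays moved. The work goes in short steps, each a Python script; the robot and the scene stay as the last script left them, time stands still between calls to the robot, and variables do not carry over. Pictures are saved under pics/ and viewed, about 12 in all and at most 16, crops included, and the job is handed in when it is done.

```bash
ls; mkdir -p pics
python3 - <<'E'
from plant import r, vision, models, telemetry
import cv2, numpy as np
for c in ("scene","top"):
    im=vision.snapshot(c); cv2.imwrite(f"pics/{c}0.png",im[:,:,::-1])
    k=vision.get_calibration(c); print(c,k)
    for t in ["box","lid_knob","honey_jar","salt_shaker","spice_jar","tea_light","tape_roll","candle_holder"]:
        print(t,[(np.round(d["at"],3).tolist(),round(d["score"],2)) for d in models.mark_of(t,c)])
print(telemetry.current_t())
E
```

```text
pics
scene {'fx': 529.1955171336169, 'fy': 529.1955171336169, 'cx': 321.27305586434534, 'cy': 244.18911634652218, 'position': array([-0.14685111,  0.84504286,  0.94931411]), 'orientation': array([ 0.15357502, -0.3597037 ,  0.85014788, -0.35252878])}
box [([0.501, 0.34, -0.001], 0.62)]
lid_knob [([0.441, 0.333, 0.088], 0.89)]
honey_jar [([0.503, 0.432, 0.062], 0.81), ([0.555, 0.596, 0.003], 0.71)]
salt_shaker [([0.524, 0.35, 0.061], 0.82), ([0.427, 0.57, 0.0], 0.68)]
spice_jar [([0.541, 0.256, 0.057], 0.91), ([0.523, 0.348, 0.063], 0.64)]
tea_light []
tape_roll []
candle_holder [([0.444, -0.098, 0.002], 0.71), ([0.542, 0.257, 0.062], 0.21)]
top {'fx': 550.3784960201818, 'fy': 550.3784960201818, 'cx': 326.2404887174758, 'cy': 246.38301073318485, 'position': array([0.22758477, 0.22342179, 1.28884987]), 'orientation': array([-0.08091488,  0.74596536, -0.65739699,  0.06940946])}
box [([0.503, 0.342, -0.001], 0.96)]
lid_knob [([0.442, 0.341, 0.09], 0.56)]
honey_jar [([0.554, 0.594, -0.003], 0.96), ([0.503, 0.432, 0.066], 0.65)]
salt_shaker [([0.523, 0.348, 0.06], 0.87), ([0.423, 0.561, -0.002], 0.59), ([0.503, 0.434, 0.066], 0.44)]
spice_jar [([0.541, 0.26, 0.062], 0.68)]
tea_light []
tape_roll []
candle_holder [([0.441, -0.095, 0.002], 0.57)]
0.9
```

View pics/scene0.png

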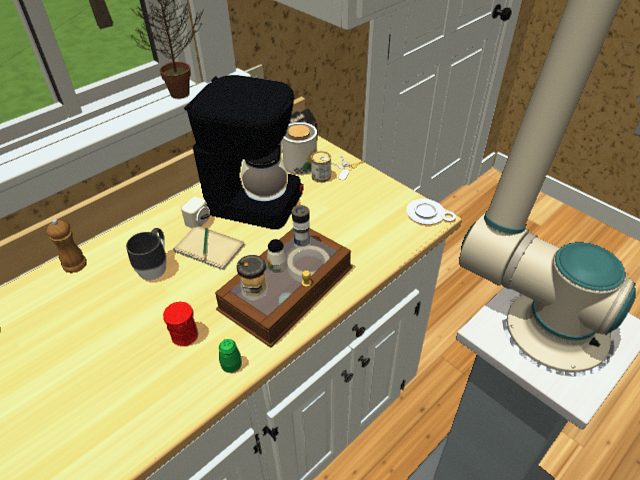

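View pics/top0.png

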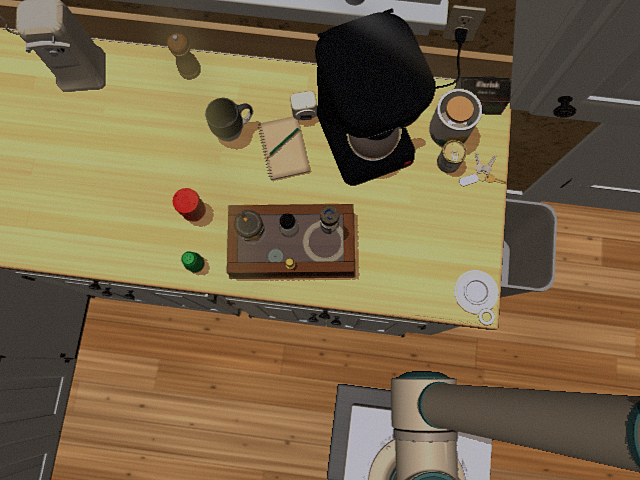

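The scene view shows the honey jar at (251,272), the salt shaker at (275,255) and the spice jar at (301,222), all on the lid. The look-alikes stand on the worktop: a red jar at (180,323) and a green shaker at (230,355). The tea light is faintly visible through the glass at (285,298), the tape at (308,262) and the holder at (425,211). The candidates on the lid fit the description by colour and place. I'll confirm that in one crop and get the box yaw.

```bash
cat > h.py <<'E'
from plant import r, gripper_to, inverse_kinematics, vision, models, telemetry
import numpy as np, cv2
from scipy.spatial.transform import Rotation as R
def down(psi):            # tool down, jaws along (cos psi, sin psi)
    q=(R.from_euler('z',psi)*R.from_euler('x',np.pi)).as_quat(); return q[[3,0,1,2]]
def ray(cam,u,v,z):       # pixel -> world point on the plane of height z
    k=vision.get_calibration(cam); q=k["orientation"]
    d=R.from_quat([q[1],q[2],q[3],q[0]]).apply(np.c_[(np.ravel(u)-k["cx"])/k["fx"],(np.ravel(v)-k["cy"])/k["fy"],np.ones(np.size(u))])
    return k["position"]+d*((z-k["position"][2])/d[:,2])[:,None]
def snap(cam,f=None,crop=None,s=1):
    im=vision.snapshot(cam)[:,:,::-1]
    if f:
        a,b,c,d=crop or (0,0,640,480)
        cv2.imwrite(f,cv2.resize(np.ascontiguousarray(im[b:d,a:c]),None,fx=s,fy=s,interpolation=cv2.INTER_CUBIC))
    return im
def st(): print("t",round(telemetry.current_t(),2),"pos",np.round(telemetry.current_ee_pos(),4),"open",round(telemetry.current_opening(),4),"F",np.round(telemetry.current_wrist_force(),1))
E
python3 - <<'E'
from h import *
snap("scene","pics/crop1.png",(150,190,370,380),3.5)
snap("top")
m=models.regions_of("lid","top"); b=models.regions_of("box","top")
for n,x in (("lid",m),("box",b)):
    if x:
        p=np.argwhere(x[0]["pixels"])[:,::-1]; P=ray("top",p[:,0],p[:,1],.062 if n=="lid" else .052)[:,:2]
        rc=cv2.minAreaRect(P.astype(np.float32)*1000); print(n,len(p),rc)
for x,y in ((.442,.337),(.541,.258),(.523,.349),(.503,.432),(.52,.13),(.52,.06),(.52,-.01),(.442,-.096)):
    for psi in (0,np.pi/2,-np.pi/2,np.pi):
        j=inverse_kinematics([x,y,.15],down(psi)); print(x,y,round(psi,1),None if j is None else np.round(j,2))
E
```

```text
lid 6857 ((501.4144592285156, 343.5940856933594), (162.12557983398438, 291.4914245605469), 7.857396602630615)
box 7685 ((497.9848937988281, 343.9886474609375), (176.59495544433594, 293.0295715332031), 8.018525123596191)
0.442 0.337 0 [ 0.53  0.3   1.67 -0.    1.16  0.53]
0.442 0.337 1.6 [ 0.53  0.3   1.67 -0.    1.16 -1.04]
0.442 0.337 -1.6 [0.53 0.3  1.67 0.   1.16 2.1 ]
0.442 0.337 3.1 [ 0.53  0.3   1.67  0.    1.16 -2.62]
0.541 0.258 0 [ 0.33  0.37  1.58 -0.    1.2   0.33]
0.541 0.258 1.6 [ 0.33  0.37  1.58 -0.    1.2  -1.24]
0.541 0.258 -1.6 [0.33 0.37 1.58 0.   1.2  1.9 ]
0.541 0.258 3.1 None
0.523 0.349 0 [ 0.48  0.41  1.51 -0.    1.22  0.48]
0.523 0.349 1.6 [ 0.48  0.41  1.51 -0.    1.22 -1.09]
0.523 0.349 -1.6 [0.48 0.41 1.51 0.   1.22 2.05]
0.523 0.349 3.1 [ 0.48  0.41  1.51  0.    1.22 -2.66]
0.503 0.432 0 [ 0.6   0.46  1.43 -0.    1.26  0.6 ]
0.503 0.432 1.6 [ 0.6   0.46  1.43 -0.    1.26 -0.97]
0.503 0.432 -1.6 [0.6  0.46 1.43 0.   1.26 2.18]
0.503 0.432 3.1 [ 0.6   0.46  1.43  0.    1.26 -2.54]
0.52 0.13 0 [ 0.12  0.28  1.72 -0.    1.15  0.12]
0.52 0.13 1.6 [ 0.12  0.28  1.72 -0.    1.15 -1.46]
0.52 0.13 -1.6 [ 0.12  0.28  1.72 -0.    1.15  1.69]
0.52 0.13 3.1 None
0.52 0.06 0 [-0.02  0.26  1.74 -0.    1.14 -0.02]
0.52 0.06 1.6 [-0.02  0.26  1.74 -0.    1.14 -1.59]
0.52 0.06 -1.6 [-0.02  0.26  1.74 -0.    1.14  1.55]
0.52 0.06 3.1 None
0.52 -0.01 0 [-0.15  0.25  1.75 -0.    1.14 -0.15]
0.52 -0.01 1.6 [-0.15  0.25  1.75 -0.    1.14 -1.72]
0.52 -0.01 -1.6 [-0.15  0.25  1.75 -0.    1.14  1.42]
0.52 -0.01 3.1 None
0.442 -0.096 0 [-0.37  0.16  1.88 -0.    1.1  -0.37]
0.442 -0.096 1.6 [-0.37  0.16  1.88  0.    1.1  -1.94]
0.442 -0.096 -1.6 [-0.37  0.16  1.88 -0.    1.1   1.2 ]
0.442 -0.096 3.1 None
```

View pics/crop1.png

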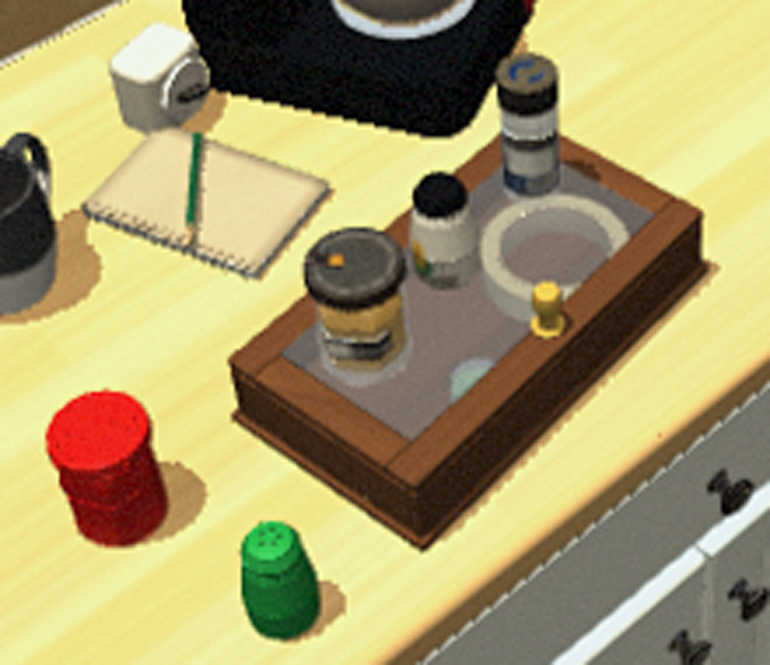

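Confirmed: the amber honey jar (crop 355,300), cream shaker (440,230) and spice jar (528,125) are on the lid. The red jar (105,470) and green shaker (280,580) stand off the box and stay untouched. Box yaw is about 0.137 rad. Next I move the jars.

```bash
cat >> h.py <<'E'
YAW=.137; Q=down(YAW)
HOME=dict(spice_jar=(.541,.258),salt_shaker=(.5235,.349),honey_jar=(.503,.432))
SIDE=dict(spice_jar=(.53,.135),salt_shaker=(.52,.065),honey_jar=(.52,-.01))
G=dict(spice_jar=.042,salt_shaker=.040,honey_jar=.042)
W=dict(spice_jar=.070,salt_shaker=.072,honey_jar=.086)
HI=.21
def transfer(n,a,za,b,zb,gap=.001):
    za+=G[n]+.006; zb+=G[n]+.006
    gripper_to(W[n]); r.move_l([*a,HI],vel=.3); r.move_l([*a,za],vel=.2)
    gripper_to(0.02,f_grip=20); w=telemetry.current_opening()
    r.move_l([*a,HI],vel=.2); r.move_l([*b,HI],vel=.25)
    r.move_l([*b,zb+.015],vel=.2); r.move_l([*b,zb+gap],vel=.05,guard=6)
    print(n,"grip width",round(w,4),"after carry",round(telemetry.current_opening(),4))
    gripper_to(W[n]); r.move_l([*b,HI],vel=.3); st()
E
python3 - <<'E'
from h import *
st()
r.move_to([*HOME["spice_jar"],HI+.05],Q)
n="spice_jar"; transfer(n,HOME[n],.062,SIDE[n],0)
snap("top","pics/t2.png",(180,160,520,340),2.3)
E
```

```text
t 1.1 pos [ 0.1399 -0.5577  0.2305] open 0.0939 F [ 0.   0.8 -0.3]
spice_jar grip width 0.0407 after carry 0.0408
t 10.32 pos [0.5291 0.1349 0.2089] open 0.0701 F [-0.4  0.  -1.5]
```

View pics/t2.png

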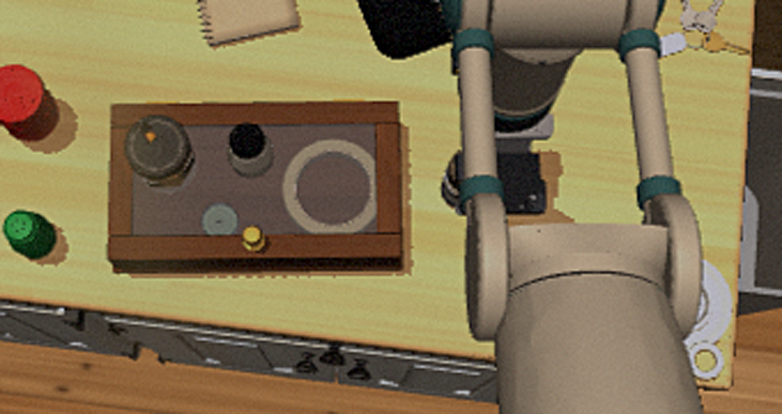

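The spice jar is off the lid and upright, hidden under the gripper at about (450,180). The honey jar (160,150), salt shaker (250,150), tea light (220,220) and tape (335,185) are where they were. Next come the other two jars.

Run:
```python
from h import *
for n in ("salt_shaker","honey_jar"):
    r.move_l([*telemetry.current_ee_pos()[:2],HI+.02],vel=.3); transfer(n,HOME[n],.062,SIDE[n],0)
r.move_l([.30,.15,.26],vel=.3)
snap("scene","pics/s3.png",(150,170,490,400),2.3)
for t in HOME: print(t,[(np.round(d["at"],3).tolist(),round(d["score"],2)) for d in models.mark_of(t,"scene")],SIDE[t])
```

```text
salt_shaker grip width 0.0432 after carry 0.0431
t 17.57 pos [0.519  0.065  0.2089] open 0.0724 F [ 0.6  0.4 -0.5]
honey_jar grip width 0.0612 after carry 0.0603
t 25.98 pos [ 0.5191 -0.0099  0.209 ] open 0.086 F [-0.4  0.2  1. ]
spice_jar [([0.53, 0.135, -0.003], 0.97)] (0.53, 0.135)
salt_shaker [([0.52, 0.066, -0.001], 0.65), ([0.426, 0.57, 0.002], 0.57)] (0.52, 0.065)
honey_jar [([0.554, 0.597, 0.003], 0.98), ([0.52, -0.01, -0.002], 0.96), ([0.519, 0.065, -0.002], 0.53)] (0.52, -0.01)
```

View pics/s3.png

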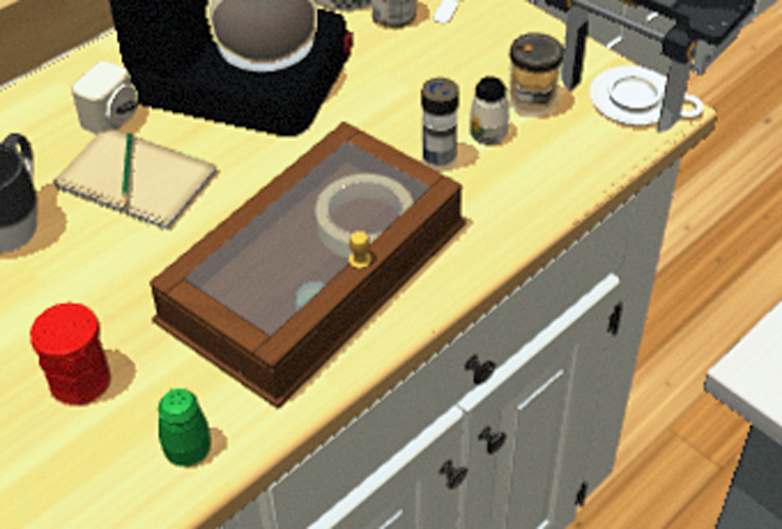

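All three jars stand upright on the worktop: spice at (440,125), salt (490,110), honey (535,70). The lid is clear. Next I lift it by the knob, then push its edge further.

```bash
cat >> h.py <<'E'
C=np.array([.502,.342]); QY=down(YAW+np.pi/2)
def bx(x,y,z): # box frame -> world
    c,s=np.cos(YAW),np.sin(YAW); return [C[0]+c*x-s*y,C[1]+s*x+c*y,z]
def knob(th): a=.2419+th; return bx(.08-.1463*np.cos(a),0,.052+.1463*np.sin(a)+.006)
E
python3 - <<'E'
from h import *
gripper_to(.05)
r.move_to([*knob(0)[:2],.2],QY); r.move_l(knob(0),vel=.15)
gripper_to(0,f_grip=30); st()
for th in np.arange(.1,.81,.1): r.move_l(knob(th),vel=.12)
st()
snap("scene","pics/s4.png",(150,170,490,400),2.0)
E
```

```text
t 30.64 pos [0.4404 0.3362 0.0935] open 0.0168 F [-1.6  7.  -1. ]
t 32.84 pos [0.5065 0.3454 0.1842] open 0.017 F [-2.3  5.2 -0.1]
```

View pics/s4.png

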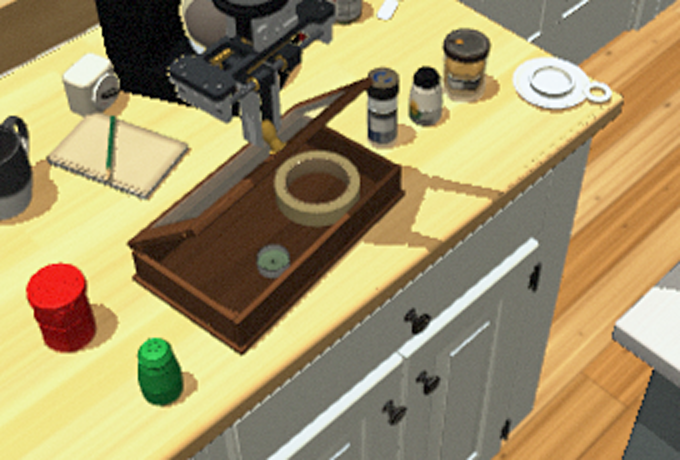

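The lid is up about 0.8 rad. I can see the tea light at (273,262) and the tape at (317,187). Next I release the knob and push the edge back.

Run:
```python
from h import *
gripper_to(.05)
p=telemetry.current_ee_pos(); r.move_l([p[0],p[1],.26],vel=.2)
r.move_l(bx(-.10,0,.26),vel=.3); gripper_to(0); r.move_l(bx(-.10,0,.165),vel=.3)
print(r.move_l(bx(.0,0,.165),vel=.12,guard=25)); st()
print(r.move_l(bx(.104,0,.168),vel=.1,guard=25)); st()
r.move_l(bx(.02,0,.2),vel=.3); r.move_l(bx(-.2,-.2,.3),vel=.3)
for c in ("scene","top"):
    snap(c,f"pics/{c}5.png",*((( 200,180,500,330),2.6) if c=="scene" else ((200,170,520,340),2.4)))
    for t in ("tea_light","candle_holder","tape_roll"): print(c,t,[(np.round(d["at"],3).tolist(),round(d["score"],2)) for d in models.mark_of(t,c)])
    for t,z in (("tea_light",.023),):
        for d in models.regions_of(t,c)[:1]:
            q=np.argwhere(d["pixels"])[:,::-1]; P=ray(c,q[:,0],q[:,1],z)[:,:2]; print(len(q),np.round(P.mean(0),4),np.round((P.min(0)+P.max(0))/2,4))
```

```text
True
t 36.51 pos [0.4607 0.3363 0.1657] open 0.0005 F [ 0.3  0.1 -0.3]
True
t 36.95 pos [0.4614 0.336  0.1646] open 0.0002 F [-1.2 -0.6  0.5]
scene tea_light [([0.464, 0.384, 0.013], 0.69)]
scene candle_holder [([0.442, -0.1, -0.002], 0.56)]
scene tape_roll [([0.509, 0.268, 0.006], 0.89)]
221 [0.4557 0.3826] [0.4555 0.3822]
top tea_light [([0.469, 0.379, 0.01], 0.52)]
top candle_holder [([0.438, -0.1, 0.002], 0.64)]
top tape_roll [([0.512, 0.266, 0.008], 0.77), ([0.519, 0.063, -0.002], 0.75)]
```

View pics/scene5.png

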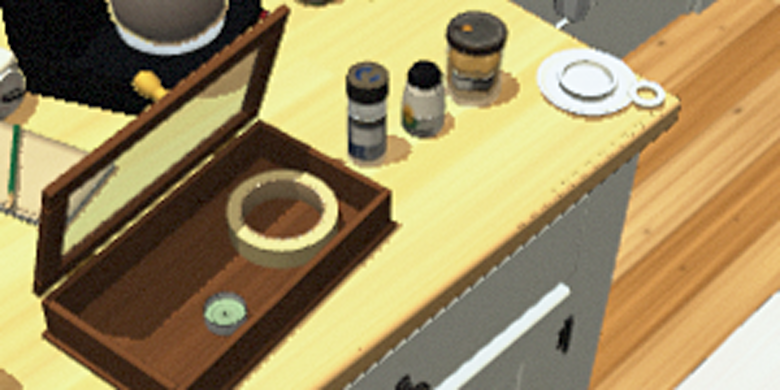

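View pics/top5.png

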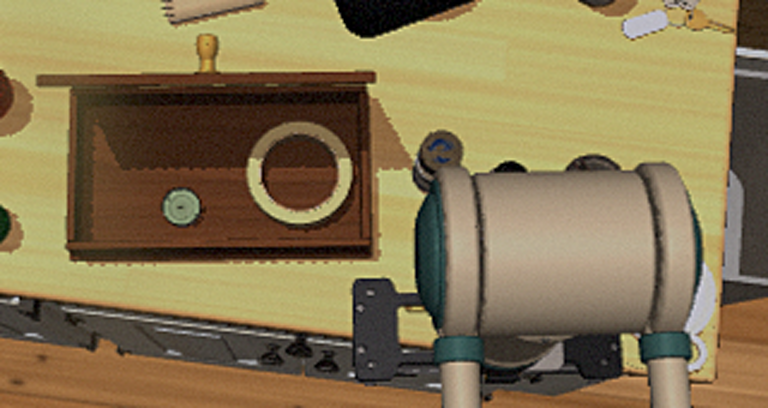

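The lid now stands open near vertical, the tape is unmoved, and the tea light shows at crop (225,312) in scene and (182,207) in top. I'll refine the tea light and socket centres from pixels, using intensity fits.

Run:
```python
from h import *
print("tea top",ray("top",275.8,256.3,.023)[0],"scene",ray("scene",286.5,298.8,.023)[0])
print("socket top",ray("top",475.5,291.5,.017)[0],"scene",ray("scene",425.8,210,.017)[0])
# tea light: greenish ellipse
a=cv2.imread("pics/top5.png"); b=cv2.imread("pics/scene5.png"); o=[]
for im,cam,(x0,y0),s,win in ((a,"top",(200,170),2.4,(140,170,225,245)),(b,"scene",(200,180),2.6,(190,280,260,345))):
    w=im[win[1]:win[3],win[0]:win[2]].astype(int); m=(w[:,:,1]-w[:,:,2]>5)
    q=np.argwhere(m); c=(q[:,::-1].min(0)+q[:,::-1].max(0))/2+np.array(win[:2])
    u=(c+.5)/s-.5+np.array([x0,y0]); print(cam,len(q),u,ray(cam,*u,.021)[0])
# saucer in top0 / scene0: white blob
for f,cam,win in (("pics/top0.png","top",(450,265,505,330)),("pics/scene0.png","scene",(400,193,450,230))):
    im=cv2.imread(f); w=im[win[1]:win[3],win[0]:win[2]]; cv2.imwrite("pics/h_"+cam+".png",cv2.resize(w,None,fx=8,fy=8,interpolation=cv2.INTER_CUBIC))
i=[cv2.imread(f"pics/h_{c}.png") for c in("top","scene")]
i=[cv2.copyMakeBorder(x,0,520-x.shape[0],0,0,0) for x in i]; i=np.hstack(i); print(i.shape); cv2.imwrite("pics/holder.png",i[:, :800])
```

```text
tea top [0.4610795  0.37592787 0.023     ] scene [0.45921508 0.37919737 0.023     ]
socket top [ 0.4379443  -0.09551702  0.017     ] scene [ 0.43263307 -0.09157189  0.017     ]
top 1010 [275.125 255.75 ] [0.46255263 0.37793374 0.021     ]
scene 932 [286.03846154 298.92307692] [0.46098292 0.37917359 0.021     ]
(520, 840, 3)
```

View pics/holder.png

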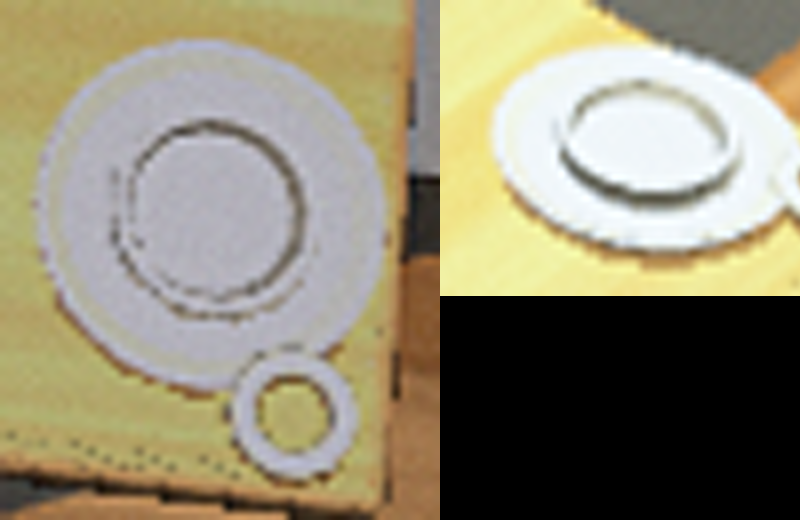

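Both centres agree between the cameras to about 4 mm: tea light at about (0.462,0.378), socket at about (0.439,-0.096). I'll grasp high on the rim so the fingertips stay above the socket rim.

Run:
```python
from h import *
T=(.462,.378); H=(.439,-.096)
gripper_to(.058)
r.move_l([T[0]-.03,T[1],.26],rot=QY,vel=.3); r.move_l([*T,.10],vel=.25); print(r.move_l([*T,.0415],vel=.08,guard=8)); st()
gripper_to(.02,f_grip=8); st()
r.move_l([*T,.2],vel=.2); r.move_l([*H,.2],vel=.3); st()
snap("scene","pics/s6.png",(330,80,510,230),4)
r.move_l([*H,.06],vel=.2); print(r.move_l([*H,.043],vel=.03,guard=3)); st()
```

```text
False
t 42.8 pos [0.4624 0.3783 0.0419] open 0.0578 F [-0.4 -0.4 -0.5]
t 43.27 pos [0.4622 0.3781 0.0419] open 0.0375 F [-0.1 -0.1  2.2]
t 45.94 pos [ 0.4387 -0.0952  0.1999] open 0.0369 F [ 0.3 -0.3 -0.1]
True
t 47.43 pos [ 0.4386 -0.0959  0.0427] open 0.037 F [-0.2 -0.7  4.1]
```

View pics/s6.png

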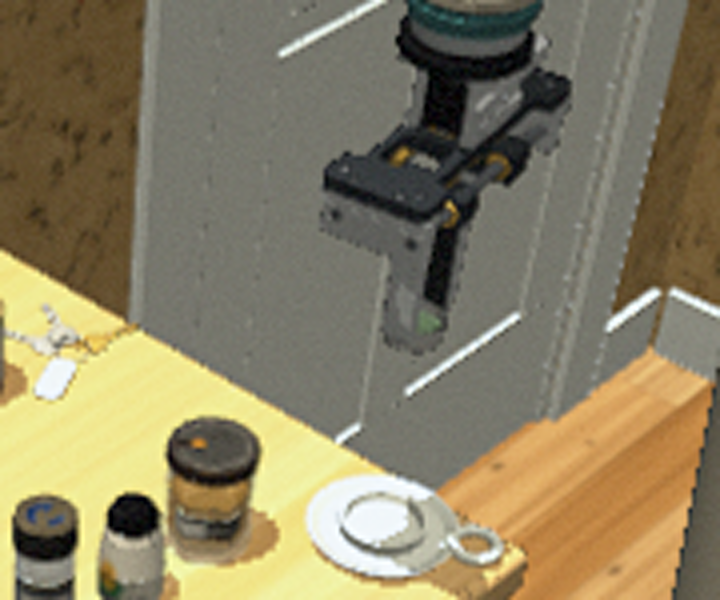

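The tea light is held flat at (430,322) above the holder (385,525). Contact came at the expected floor height, so I release and check.

Run:
```python
from h import *
gripper_to(.05); p=telemetry.current_ee_pos(); r.move_l([p[0],p[1],.2],vel=.2); r.move_l([.30,.12,.27],vel=.3); st()
a=snap("scene"); b=snap("top")
for c in ("scene","top"):
    for t in ("tea_light","candle_holder"): print(c,t,[(np.round(d["at"],3).tolist(),round(d["score"],2)) for d in models.mark_of(t,c)])
f=lambda i,x,y:cv2.resize(np.ascontiguousarray(i[y:y+56,x:x+56]),None,fx=7,fy=7,interpolation=cv2.INTER_CUBIC)
cv2.imwrite("pics/t7.png",np.hstack([f(a,398,182),f(b,448,264)]))
```

```text
t 49.85 pos [0.2999 0.1196 0.2695] open 0.0499 F [-0.4  0.2 -0.1]
scene tea_light [([0.441, -0.093, 0.01], 0.52)]
scene candle_holder [([0.444, -0.099, 0.001], 0.59), ([0.579, 0.354, 0.2], 0.59), ([0.439, -0.092, 0.009], 0.46)]
top tea_light [([0.446, -0.098, 0.011], 0.61), ([0.534, 0.138, -0.002], 0.43)]
top candle_holder [([0.44, -0.101, 0.002], 0.71)]
```

View pics/t7.png

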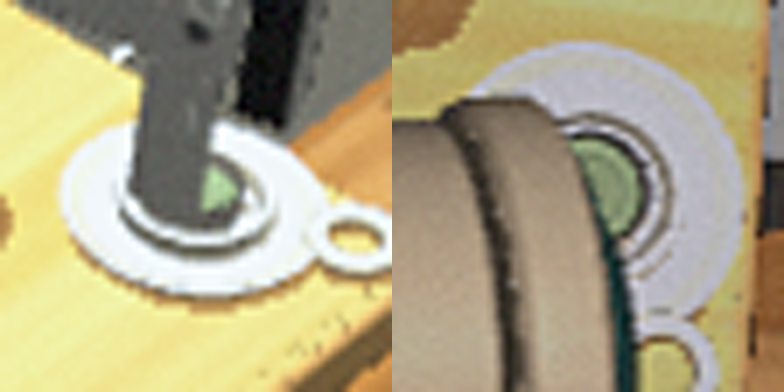

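Top crop: the tea light (605,185) sits concentric in the socket, though partly covered by the arm, so I'll re-check it later. Now I shut the lid from behind, off to the side of the knob.

Run:
```python
from h import *
P=ray("top",285.6,202,.212)[0]; d=P[:2]-C; print("edge box x",d@[np.cos(YAW),np.sin(YAW)])
gripper_to(0)
Y=.11
def tip(th,e=0): 
    return bx(.08-.13*np.cos(th)+.01*np.sin(th)+.008+e,Y,.052+.13*np.sin(th)+.01*np.cos(th)+.025)
r.move_l(bx(-.05,Y,.28),vel=.3); r.move_l(bx(.15,Y,.28),vel=.3)
print(r.move_l(bx(.15,Y,.185),vel=.1,guard=6)); st()
for th in np.arange(1.8,.14,-.1):
    g=r.move_l(tip(th),vel=.09,guard=20)
    if g: print("guard",th); st()
st()
snap("scene","pics/s8.png",(150,170,490,400),2.0)
```

```text
edge box x 0.039050010980747216
False
t 54.26 pos [0.636  0.4717 0.186 ] open 0.0009 F [ 0.5 -0.7  0. ]
t 59.38 pos [0.4497 0.4457 0.1124] open 0.0002 F [-0.2 -1.  -0.3]
```

View pics/s8.png

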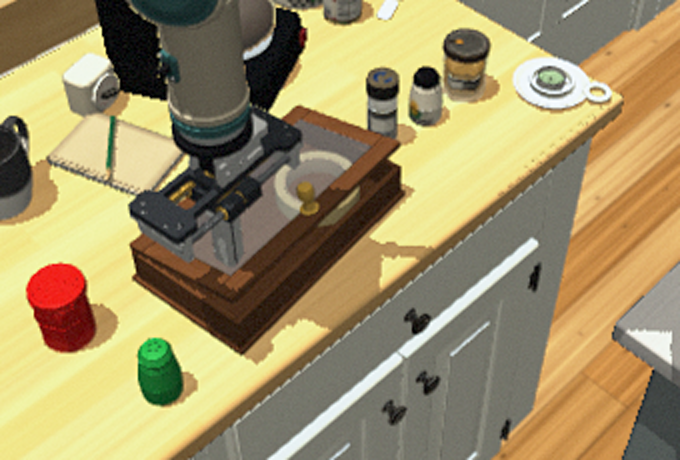

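The lid is almost shut at about 0.2 rad, and the tea light is centred in the socket (552,77). I finish closing, with a gentle press on the knob's top.

Run:
```python
from h import *
Y=.11
print(r.move_l(bx(-.045,Y,.08),vel=.05,guard=10)); st()
p=telemetry.current_ee_pos(); r.move_l([p[0],p[1],.16],vel=.2)
r.move_l(bx(-.062,0,.16),vel=.3); print(r.move_l(bx(-.062,0,.112),vel=.04,guard=10)); st()
r.move_l(bx(-.062,0,.26),vel=.2); r.move_l([.28,.0,.27],vel=.3)
a=snap("scene","pics/s9.png",(150,170,490,400),2.0); b=snap("top")
for c in ("scene","top"):
    for t in ("lid_knob","tea_light","tape_roll","box"): print(c,t,[(np.round(d["at"],3).tolist(),round(d["score"],2)) for d in models.mark_of(t,c)])
```

```text
True
t 59.97 pos [0.4446 0.4453 0.0877] open 0.0003 F [-0.4 -1.3  6.7]
True
t 61.9 pos [0.4403 0.3334 0.1217] open 0.0008 F [-1.1 -1.1  4.5]
scene lid_knob [([0.445, 0.335, 0.089], 0.84)]
scene tea_light [([0.441, -0.093, 0.009], 0.48)]
scene tape_roll []
scene box [([0.502, 0.345, 0.002], 0.67), ([0.438, -0.093, 0.014], 0.29)]
top lid_knob [([0.442, 0.341, 0.089], 0.83)]
top tea_light [([0.444, -0.098, 0.013], 0.65), ([0.522, -0.009, 0.003], 0.51)]
top tape_roll []
top box [([0.507, 0.343, 0.002], 0.87)]
```

View pics/s9.png

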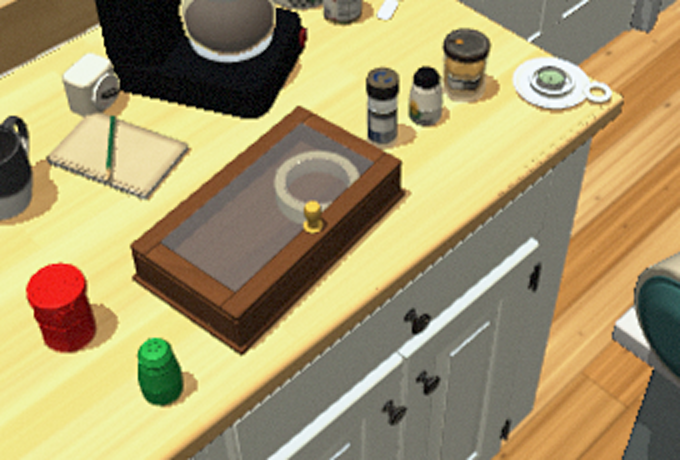

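The lid is shut: the knob top was contacted at 96.7 mm against 96 mm nominal, and the frame is flush in the picture. The tape is in place and the tea light is in the socket. Now the jars go back.

Run:
```python
from h import *
gripper_to(.086); r.move_to([*SIDE["honey_jar"],.26],Q)
for n in ("honey_jar","salt_shaker","spice_jar"):
    transfer(n,SIDE[n],0,HOME[n],.062); p=telemetry.current_ee_pos(); r.move_l([p[0],p[1],.23],vel=.3)
r.move_l([.30,.02,.28],vel=.3)
a=snap("scene","pics/s10.png",(150,170,490,400),2.3); b=snap("top","pics/t10.png",(180,170,510,340),2.4)
for c in ("scene","top"):
    for t in (*HOME,"tea_light","candle_holder","lid_knob"): print(c,t,[(np.round(d["at"],3).tolist(),round(d["score"],2)) for d in models.mark_of(t,c)])
st()
```

```text
honey_jar grip width 0.0607 after carry 0.061
t 74.46 pos [0.5033 0.4322 0.2112] open 0.0859 F [-0.1  0.2 -0.7]
salt_shaker grip width 0.0432 after carry 0.0426
t 82.46 pos [0.5238 0.3491 0.2112] open 0.0722 F [-0.5 -0.7 -0.5]
spice_jar grip width 0.0405 after carry 0.0407
t 89.09 pos [0.5413 0.2581 0.2111] open 0.0701 F [-0.9  0.8 -1.1]
scene spice_jar [([0.546, 0.257, 0.063], 0.93)]
scene salt_shaker [([0.527, 0.35, 0.06], 0.79), ([0.43, 0.569, 0.003], 0.6)]
scene honey_jar [([0.504, 0.433, 0.063], 0.76), ([0.554, 0.596, 0.003], 0.63)]
scene tea_light [([0.437, -0.094, 0.01], 0.5)]
scene candle_holder [([0.441, -0.102, 0.002], 0.95)]
scene lid_knob [([0.442, 0.335, 0.089], 0.85)]
top spice_jar [([0.504, 0.344, 0.0], 0.68), ([0.539, 0.263, 0.062], 0.67)]
top salt_shaker [([0.424, 0.563, 0.0], 0.71), ([0.52, 0.348, 0.059], 0.6)]
top honey_jar [([0.556, 0.594, 0.001], 0.83), ([0.503, 0.431, 0.063], 0.67), ([0.444, 0.337, 0.088], 0.32)]
top tea_light []
top candle_holder [([0.44, -0.1, -0.0], 0.7)]
top lid_knob [([0.442, 0.339, 0.086], 0.75)]
t 91.33 pos [0.3  0.02 0.28] open 0.0701 F [ 0.2 -0.6  0.6]
```

View pics/s10.png

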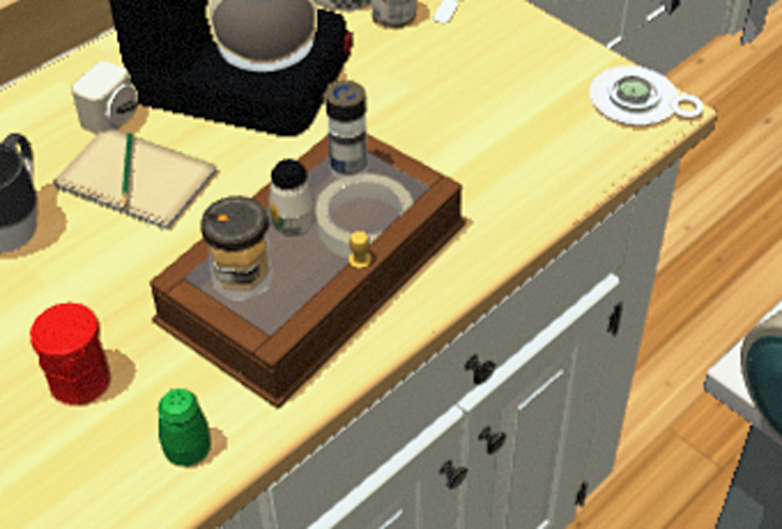

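View pics/t10.png

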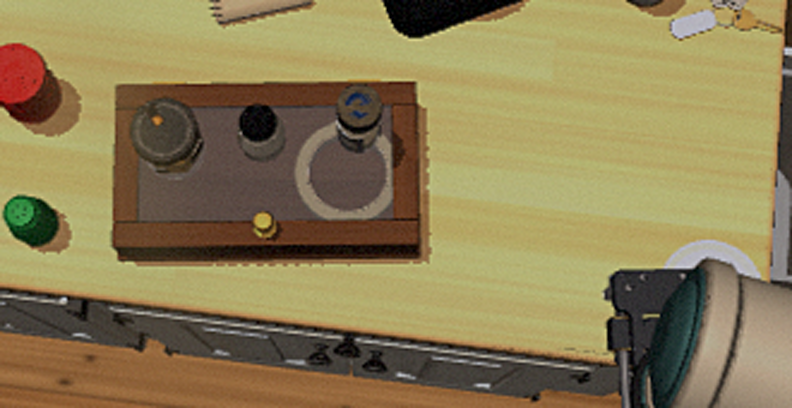

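Jars at crop (235,245), (290,197) and (346,127) stand upright in their old places, and the lid is shut. The tea light shows concentric in the socket at (633,92). It was released at 8.8 mm computed height against a 9 mm socket floor, so it is seated. Handing in.

Run:
```python
from h import *
r.hold(.5); st(); r.sign_off()
```

```text
t 91.83 pos [0.3  0.02 0.28] open 0.0702 F [-0.4 -0.6  0.1]
the job is handed in; nothing more can be done
```

The job is done and handed in at 91.8 s of the 149 s allowed. The three jars went to the worktop, the lid was opened, and the tea light went into the socket. Then the lid was shut and each jar went back to its old place; the red and green look-alikes were not touched.

**Last checks:**
- **Jars:** all three stand upright. The networks place them within about 5 mm of the poses I gripped them at.
- **Lid:** it looks flush in the pictures. The knob top was felt at 96.7 mm (96 mm nominal), so the lid is within about 0.005 rad of shut.
- **Tea light:** it was let go flat, about 8.8 mm up by calculation, against a socket floor at 9 mm. The scene picture shows it centred in the socket.
- **Tape roll:** it looks unmoved in the pictures.

**Off plan or in disagreement:**
- **Lid push:** the push stopped early on its force guard, but the lid had already swung to near vertical, which was enough.
- **Tea light position:** the marks for the tea light and the holder differed by 4 to 9 mm from each other, close to the networks' own error, so I relied on the contact height. The last top view did not report the tea light, because the arm was over it.

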